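# Crate handle over the hidden batten

## Task

The carrying handle must be screwed to this crate's thin fibreboard lid where there is wood behind it. With the bare fingertips feel along the lid, pressing gently, until you find the hidden cross batten; then stand the handle on the lid lengthwise over the batten, with the screw holes of both feet over the middle of the batten and the handle midway between the two long walls, and let go. Never put more than 30 N on the lid, it cracks, and leave the other things on the bench alone.

Things in the scene. Friction and masses are not known exactly. Their poses are not given: they have to be found in the camera images.
- crate: shallow timber transit crate, fixed to the bench, 240 mm (its x) by 340 mm (its y, the long way) by 90 mm high; 12 mm corner cleats stand out from its short ends. Origin: centre of its underside, z up. Walls 14 mm thick, nailed along their tops; between them a 212 x 312 mm lid of thin fibreboard is let in flush with their tops. Under the lid lies one hidden cross batten
- lid_centre (a point): middle of the lid's top face, 90 mm over the bench; axes as the crate's. Off the batten the lid gives under a fingertip (about 1 to 4 N per mm, up to 7 in a narrow field) and springs back, alike across its width; it stiffens gradually towards the end walls and sharply in the last 20 mm before the batten; over the batten it is solid (over 12 N per mm). Above 30 N it cracks
- lid_end (a point): middle of the short edge of the lid at the crate's +y end, 156 mm from the lid's middle. The hidden batten is of pine, 30 mm wide, its edges slightly eased, tight under the lid, and runs the short way (along the crate's x) from wall to wall. It cannot be seen, and no listed pose tells its place: its centre line lies anywhere within 60 mm of the crate's middle, along the crate's y
- handle: carrying handle for the crate, 176 mm long, 32 mm wide, 0.3 kg, standing loose on the bench on its two steel foot plates (each 42 x 32 x 4 mm, two screw holes each on its centre line); a black grip bar 110 mm long, 14 mm wide, 12 mm high, its middle 48 mm above the underside, 94 mm clear between the legs. Origin: centre of its underside, x along the bar, z up
- grip (a point): middle of the handle's grip bar, 48 mm above its underside; axes as the handle's
- foot_a (a point): point on the underside of one foot plate, midway between its two screw holes, 73 mm from the handle's middle (handle's -x)
- foot_b (a point): the same on the other foot plate (handle's +x)
- screwdriver: hand screwdriver with a red grip, 200 mm long, lying on the bench; origin under its middle, handle to its -x; leave it alone
- hammer: claw hammer, wooden shaft, 260 mm long, lying; origin under its middle; leave it alone
- tape: roll of brown packing tape, 110 mm across, 48 mm high, lying flat; origin under its centre; leave it alone
- square: carpenter's try square lying flat, dark wooden stock and 200 mm steel blade, 16 mm high; origin under the middle of the stock; leave it alone

How it is judged (in metres and radians):
On the way:
1. empty fingertips press the lid (over 2 N) over the hidden batten or within 20 mm of its edge (contact force between the fingers and crate above 2 N and y of the grasp point in the frame of batten between -0.035 and 0.035 m and x of the grasp point in the frame of lid_centre between -0.1 and 0.1 m and contact force between the fingers and handle below 0.1 N and distance of handle from where it was at the start of the episode below 0.03 m), for 0.05 s.
At the end, for the whole second after the job is handed in: the handle stands upright and at rest on the lid (underside within 3 mm of the lid's height, tilt under 0.06 rad), the screw-hole points of both feet within 9 mm of the batten's centre line, its middle within 15 mm of the line midway between the two long walls (y of foot_a in the frame of batten between -0.009 and 0.009 m and y of foot_b in the frame of batten between -0.009 and 0.009 m and x of handle in the frame of crate between -0.015 and 0.015 m and z of handle in the frame of crate between 0.087 and 0.093 m and angle between handle's own z axis and vertical below 0.06 rad and linear speed of handle below 0.01 m/s and angular speed of handle below 0.1 rad/s); the robot touches nothing.
It fails at once if the fingers press the lid or crate with more than 30 N (contact force between the fingers and crate above 30 N).
It fails at once if the handle is pressed or dropped on the lid with more than 30 N (contact force between handle and crate above 30 N).
It fails at once if another thing on the bench is shifted more than 20 mm (distance of any of screwdriver, hammer, tape, square from where it was at the start of the episode above 0.02 m).
It also fails if it takes over 72 s, if anything falls off the work surface, if the arm or the gripper's body presses on something with over 40 N, if the wrist force passes 120 N, or if a joint passes its speed limit or range.

## Robot

A 6-joint arm with a two-finger parallel gripper is mounted at the origin on the work surface. World frame = base frame: x ahead of the robot, y to its left, z up, the work surface at z = 0. Lengths are in mm, angles in rad, forces in N, time in s.
With the tool pointing down it reaches from about 300 to 775 mm from the base axis. Payload 14.6 kg.
Tool frame: the origin (TCP) lies on the mounting face of the last link; the fingertips stand 199 mm ahead of it and the grasp point (between the pads) lies 180 mm ahead of it; z points along the fingers, y is the line along which they close (so a half turn about z gives the same grasp; the last joint's range is limited). The gripper opens to 94 mm and grips with 3 to 60 N. Pads are 16 mm wide; open, the fingers measure 119 mm over their backs; the gripper's body (75 mm by 177 mm) begins 78 mm behind the grasp point.
Start: joints at [-0.067, 0.3, 1.521, -0, 1.321, -0.067], TCP at [549.992, -0.002, 404.646] pointing down, gripper open.
Joint ranges: [-3.03, 3.03], [-0.79, 2.21], [0.23, 2.52], [-1.04, 4.18], [0, 3.07], [-2.55, 2.55]. Speed limits (rad/s): [2.22, 2.22, 2.57, 3.14, 3.14, 3.14].

## Interface

Orientations are given as [roll, pitch, yaw] about the fixed x, y, z axes, in that order (R = Rz(yaw) Ry(pitch) Rx(roll)).
In Python, from cell import manip gives the robot as it stands. The module is installed in compiled form; this text tells all that it offers.
- The arm moves only by the shell command python3 -m creep 'ROWS' [FORCE]. ROWS is a JSON object of lists of equal length, an entry for each row: "slide": the shift along the world's x, y, z in cm, a list of three; "turn": the turn about the world's z in rad; "claw": the opening, from 0 (shut) to 1 (fully open). A call has 1 to 8 rows; each row shifts and turns the commanded pose from where the row before left it; what a row does not reach is not made up. A row lasts 1/8 s, in which the tool goes at most 62.5 mm and 10.7 degrees, less where a joint would pass 70% of its speed; a pose out of reach is approached as far as the arm can. A call with a gripper value outside its range is refused whole. The fingers move at their own pace and stop on an object; FORCE is the grip in N (left out, the last holds). Time passes only in rows, so rows that do not move let the fingers close. It gives the time, the measured TCP pose, the force, the opening and the grip force at its end, in the units of the state.
- manip.read_state(): the state, without advancing time (a new reading comes with each control period).
- manip.camera(name): name is "scene" or "side" or "wrist"; returns (picture, depth): 420x560x3 uint8, red, green, blue; 420x560 float32, mm along the optical axis (not along the pixel's ray), 0 where there is no reading.
- manip.calibration(name): a dict with "intrinsics" (3x3 intrinsics, pixels), "pose" (4x4, takes a point from camera to world coordinates). Camera axes: x right, y up, looking along -z (the intrinsics and any distortion apply to the point x, -y, -z); pixel columns grow to the right and rows downward; lengths in mm; the calibration is good to about 2 mm. A picture is of the moment at which its call begins: read the wrist's pose just before it. calibration takes no time and is no camera call; for the wrist camera it gives the pose at the moment of the call.
- manip.sign_off(): hands the job in; it is judged then, once.
Trained networks look in the newest picture that a camera, given by its name, has taken for a name from the list of things; names that differ only in an ending like _2 or _b are one class to them, and where a whole thing is asked for, a point or a joint stands for the part that bears it (a point fixed in the world has none). Each returns a list of dicts, best first, with "score" (0 to 1); they miss things now and then, are a little off and sometimes report something else, mostly with a low value. They report only what shows in the picture. A call takes as long as a camera call.
- manip.cut_out(query, camera): "mask" (420x560 bool, what is visible of it) and "position" ([column, row] in pixels, amid what is visible of it).
The state is a dict: "clock": time; "joints": joint angles; "qd": joint speeds; "effort": joint torques, N m; "eef_pos": TCP position; "eef_rot": TCP orientation; "wrist_force": force on the tool from outside, world axes, zero at the start; "moment": the same for the moment, N m; "finger_gap": finger opening in mm; "finger_force": force on a finger pad.
Only numpy, scipy, OpenCV 4.12 (cv2) and the standard library are available. Lean on these libraries where they do the work, as an engineer would, in place of code of your own. Each camera call takes 0.05 s, during which the arm holds its last target. There are 200 camera calls.

## Working session

There is one attempt and no reset: what is moved stays moved. The work goes in short steps, Python scripts to look and compute and a shell command to move; the robot and the scene stay as the last step left them, time stands still between calls to the robot, and variables do not carry over. Pictures are saved under pics/ and viewed, at most 10 in all, crops included, and the job is handed in when it is done.

```bash
mkdir -p pics; cat > h.py <<'E'
import numpy as np, cv2
from cell import manip
def pts(cam,mask,depth,cal):
    K=np.array(cal["intrinsics"]);T=np.array(cal["pose"])
    v,u=np.nonzero(mask&(depth>0));d=depth[v,u]
    p=np.stack([(u-K[0,2])/K[0,0]*d,-(v-K[1,2])/K[1,1]*d,-d,np.ones_like(d)])
    return (T@p)[:3].T
def look(cam,names,save=None,show=True):
    cal=manip.calibration(cam);im,d=manip.camera(cam);out={}
    if save: cv2.imwrite(save,im[:,:,::-1])
    for n in names:
        r=manip.cut_out(n,cam)
        if not r: print(cam,n,'none');continue
        P=pts(cam,r[0]["mask"],d,cal);out[n]=P
        print(cam,n,round(r[0]["score"],2),np.round(r[0]["position"]),'n',len(P),'min',np.round(np.percentile(P,2,0)),'max',np.round(np.percentile(P,98,0)))
    return im,d,cal,out
def rect(P):
    (c,s,a)=cv2.minAreaRect(P[:,:2].astype(np.float32));return np.round(c,1),np.round(s,1),round(a,2)
E
python3 - <<'E'
from h import *
for cam in("scene","side"):
    im,d,cal,o=look(cam,["crate","handle","screwdriver","hammer","tape","square"],f"pics/{cam}0.png")
    for n in o:
        P=o[n]
        if n=="crate": Q=P[abs(P[:,2]-90)<6]; print("top",rect(Q),np.median(Q[:,2]))
        if n=="handle": Q=P[P[:,2]>38]; print("bar",rect(Q),Q.mean(0)); print(rect(P))
print(manip.read_state())
E
```

```text
scene crate 0.86 [274. 218.] n 6674 min [ 449. -138.    5.] max [710. 211.  92.]
scene handle 0.97 [162. 246.] n 497 min [ 549. -410.   -1.] max [ 623. -252.   55.]
scene screwdriver 0.86 [144. 227.] n 286 min [ 380. -414.   -1.] max [ 440. -245.   27.]
scene hammer 0.68 [375. 183.] n 435 min [279. 432.  -1.] max [525. 512.  28.]
scene tape 0.68 [273. 216.] n 6619 min [ 453. -138.    9.] max [710. 209.  92.]
scene square 0.39 [159. 249.] n 492 min [ 537. -415.   -1.] max [ 622. -252.   55.]
top (array([572.4,  48.2]), array([364. , 247.2]), 80.53) 89.72887199889135
bar (array([ 588.5, -329.2]), array([110.4,  17.4]), 71.18) [ 589.89357113 -329.52956455   49.95792172]
(array([ 572.7, -325.9]), array([175.,  72.]), 68.72)
side crate 0.59 [268. 223.] n 6353 min [ 437. -148.    4.] max [690. 181. 234.]
side handle 0.63 [309. 325.] n 362 min [ 549. -418.   -3.] max [ 619. -258.   57.]
side screwdriver 0.72 [254. 341.] n 261 min [ 413. -421.   10.] max [ 435. -322.   30.]
side hammer none
side tape 0.62 [346. 240.] n 797 min [ 745. -193.    0.] max [847. -91.  53.]
side square 0.62 [355. 2
[... 280 characters left out ...]
 33.1]), 72.53)
{'clock': 0.7, 'joints': array([-6.65798393e-02,  2.99885204e-01,  1.52100465e+00,  2.56573373e-06,
        1.32069419e+00, -6.66075197e-02]), 'qd': array([-0.00161142, -0.00034141,  0.00014314,  0.00058544,  0.00084723,
       -0.00022316]), 'effort': array([-1.01156365e-03, -5.31572127e+01, -3.52880788e+01,  7.08422810e-02,
        2.12534348e-02,  6.01241339e-06]), 'eef_pos': array([5.49988359e+02, 9.10917224e-03, 4.04651732e+02]), 'eef_rot': array([ 3.14158390e+00, -1.90764916e-06,  1.57082337e+00]), 'wrist_force': array([-0.0705407 ,  0.19918052,  0.02217927]), 'moment': array([-0.00513168, -0.00850784, -0.00044577]), 'finger_force': 0.0, 'finger_gap': 93.77663024119452}
```

```bash
python3 - <<'E'
from h import *
im,d,cal,o=look("wrist",["crate"],"pics/w0.png")
P=o["crate"];Q=P[abs(P[:,2]-90)<6]; print(rect(Q))
a=cv2.imread("pics/scene0.png");cv2.imwrite("pics/both.png",cv2.resize(np.hstack([a,cv2.imread("pics/w0.png")]),(800,300)))
E
```

```text
wrist crate 0.9 [304. 129.] n 75132 min [456. -93.  88.] max [694. 164.  91.]
(array([566.8,  26.9]), array([326.3, 240.1]), 80.25)
```

View pics/both.png

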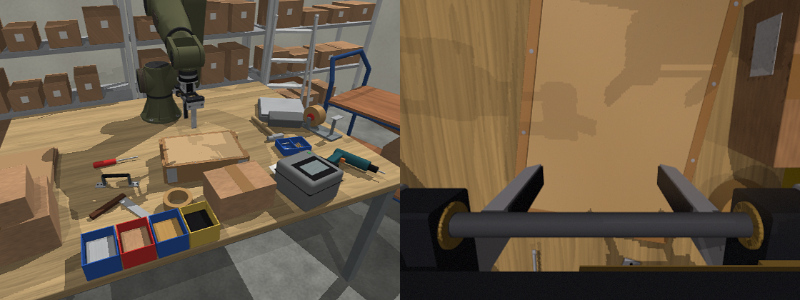

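View pics/scene0.png

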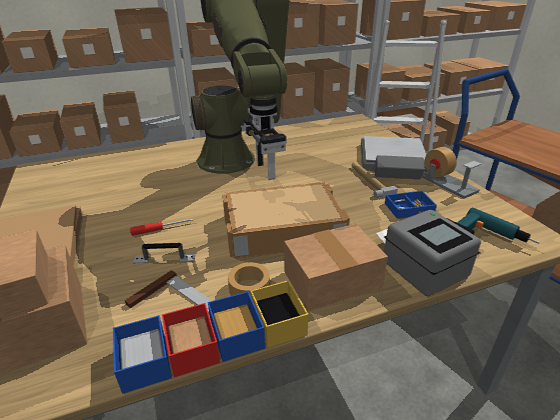

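```bash
python3 -m creep '{"slide":[[0.63,-3.42,-3],[0,0,-4],[0,0,-3],[0,0,0],[0,0,0]],"turn":[-0.17,0,0,0,0],"claw":[0,0,0,0,0]}'; python3 -m creep '{"slide":[[0,0,-0.5],[0,0,0]],"turn":[0,0],"claw":[0,0]}'
```

```text
clock: 1.42
eef_pos: [556.6, -34.2, 306.1]
eef_rot: [3.14, -0.0, 1.401]
wrist_force: [-0.7, 0.1, -0.2]
finger_gap: 47.4
finger_force: 0.0
clock: 1.68
eef_pos: [556.3, -34.2, 300.0]
eef_rot: [3.141, -0.0, 1.401]
wrist_force: [0.0, 0.4, -0.2]
finger_gap: 27.1
finger_force: 0.0
```

```bash
python3 -m creep '{"slide":[[0,0,-1],[0,0,0],[0,0,0],[0,0,0]],"turn":[0,0,0,0],"claw":[0,0,0,0]}' ; for i in 1 2 3; do python3 -m creep '{"slide":[[0,0,-0.05],[0,0,0]],"turn":[0,0],"claw":[0,0]}' | egrep "eef_pos|wrist|gap"; done
```

```text
clock: 2.17
eef_pos: [556.3, -34.2, 289.7]
eef_rot: [3.142, -0.0, 1.401]
wrist_force: [0.4, 0.1, 0.4]
finger_gap: 0.6
finger_force: 0.0
eef_pos: [556.3, -34.2, 289.2]
wrist_force: [0.7, 0.3, 0.7]
finger_gap: 0.0
eef_pos: [556.3, -34.2, 288.7]
wrist_force: [1.2, -0.6, 2.4]
finger_gap: 0.3
eef_pos: [556.3, -34.2, 288.2]
wrist_force: [-1.1, 1.0, 2.8]
finger_gap: 0.6
```

```bash
python3 -m creep '{"slide":[[0,0,0.03],[0,0,0]],"turn":[0,0],"claw":[0,0]}' | egrep "eef_pos|wrist"; for i in 1 2 3 4 5 6; do python3 -m creep '{"slide":[[0.17,0.985,0],[0,0,0]],"turn":[0,0],"claw":[0,0]}' | egrep "eef_pos|wrist"; done
```

```text
eef_pos: [556.3, -34.2, 288.5]
wrist_force: [-0.3, -0.2, 3.0]
eef_pos: [558.1, -23.5, 288.5]
wrist_force: [0.4, 0.9, 2.0]
eef_pos: [559.8, -13.7, 288.4]
wrist_force: [-0.4, 0.7, 1.8]
eef_pos: [561.5, -4.0, 288.3]
wrist_force: [0.5, 0.3, 1.7]
eef_pos: [563.1, 5.8, 288.4]
wrist_force: [1.2, 0.6, 0.3]
eef_pos: [564.9, 15.7, 288.4]
wrist_force: [0.0, 1.2, 1.7]
eef_pos: [566.6, 25.6, 288.4]
wrist_force: [-0.5, 1.1, 0.8]
```

```bash
for i in 1 2 3 4 5 6; do python3 -m creep '{"slide":[[0.17,0.985,0],[0,0,0]],"turn":[0,0],"claw":[0,0]}' | egrep "eef_pos|wrist"; done
```

```text
eef_pos: [568.3, 35.4, 288.4]
wrist_force: [-0.2, 0.6, 1.2]
eef_pos: [570.0, 45.3, 288.5]
wrist_force: [-0.6, 0.7, 2.0]
eef_pos: [571.7, 55.1, 288.5]
wrist_force: [0.5, 0.2, 0.9]
eef_pos: [573.4, 65.0, 288.5]
wrist_force: [-0.3, 1.7, 1.3]
eef_pos: [575.1, 74.8, 288.7]
wrist_force: [-0.3, 2.3, 3.7]
eef_pos: [577.0, 84.7, 289.2]
wrist_force: [-0.7, 3.3, 7.3]
```

```bash
for i in 1 2 3 4 5 6; do python3 -m creep '{"slide":[[0.1,0.591,0],[0,0,0],[0,0,0]],"turn":[0,0,0],"claw":[0,0,0]}' | egrep "eef_pos|wrist"; done
```

```text
eef_pos: [577.9, 90.1, 289.3]
wrist_force: [0.8, -0.3, 8.1]
eef_pos: [579.0, 95.9, 289.3]
wrist_force: [0.1, -1.2, 8.4]
eef_pos: [580.0, 101.8, 289.4]
wrist_force: [-0.6, -3.0, 8.9]
eef_pos: [581.0, 107.7, 289.4]
wrist_force: [0.5, -2.1, 8.8]
eef_pos: [581.9, 113.6, 289.3]
wrist_force: [0.5, -0.9, 8.3]
eef_pos: [582.9, 119.7, 289.1]
wrist_force: [0.3, -1.2, 6.6]
```

```bash
for i in 1 2 3 4 5; do python3 -m creep '{"slide":[[0.07,0.394,0],[0,0,0]],"turn":[0,0],"claw":[0,0]}' | egrep "eef_pos|wrist"; done; echo back;python3 -m creep '{"slide":[[0,0,-0.05],[0,0,0]],"turn":[0,0],"claw":[0,0]}' | egrep "eef_pos|wrist";  for i in 1 2 3 4 5 6 7 8 9 10 11 12 13 14 15 16 17 18; do python3 -m creep '{"slide":[[-0.068,-0.394,0],[0,0,0]],"turn":[0,0],"claw":[0,0]}' | egrep "eef_pos|wrist|clock"; done
```

```text
eef_pos: [583.5, 123.6, 288.8]
wrist_force: [1.0, -0.0, 4.7]
eef_pos: [584.2, 127.4, 288.7]
wrist_force: [-0.7, -0.5, 6.3]
eef_pos: [584.8, 131.4, 288.5]
wrist_force: [0.3, 0.5, 4.5]
eef_pos: [585.5, 135.5, 288.5]
wrist_force: [0.4, -2.2, 5.0]
eef_pos: [586.2, 139.4, 288.5]
wrist_force: [-0.7, -1.4, 5.8]
back
eef_pos: [586.2, 139.4, 288.3]
wrist_force: [-1.2, -1.2, 7.8]
clock: 10.18
eef_pos: [585.6, 135.7, 288.4]
wrist_force: [0.1, 2.3, 6.4]
clock: 10.42
eef_pos: [584.9, 131.8, 288.4]
wrist_force: [1.2, 2.7, 6.8]
clock: 10.68
eef_pos: [584.2, 127.9, 288.6]
wrist_force: [0.7, 3.3, 8.5]
clock: 10.92
eef_pos: [583.6, 124.0, 288.7]
wrist_force: [0.1, 2.7, 8.7]
clock: 11.18
eef_pos: [583.0, 119.9, 288.9]
wrist_force: [-0.8, 1.9, 11.5]
clock: 11.42
eef_pos: [582.4, 116.1, 289.2]
wrist_force: [-0.9, 2.0, 12.0]
clock: 11.68
eef_pos: [581.7, 112.3, 289.3]
wrist_force: [0.1, 3.4, 12.3]
clock: 11.92
eef_pos: [581.0, 108.4, 289.3]
wrist_force: [0.6, 4.8, 12.6]
clock: 12.18
eef_pos: [580.4, 104.5, 289.3]
wrist_force: [0.3, 5.1, 12.6]
clock: 12.42
eef_pos: [579.7, 100.6, 289.3]
wrist_force: [1.2, 5.8, 12.8]
clock: 12.68
eef_pos: [579.0, 96.6, 289.3]
wrist_force: [0.3, 4.0, 12.3]
clock: 12.92
eef_pos: [578.3, 92.7, 289.2]
wrist_force: [-0.2, 5.2, 12.1]
clock: 13.18
eef_pos: [577.7, 88.7, 289.2]
wrist_force: [0.7, 3.8, 11.3]
clock: 13.42
eef_pos: [577.0, 84.6, 289.1]
wrist_force: [0.6, 3.6, 11.1]
clock: 13.68
eef_pos: [576.2, 80.6, 288.8]
wrist_force: [0.1, 1.6, 9.2]
clock: 13.92
eef_pos: [575.5, 76.6, 288.6]
wrist_force: [0.9, 1.1, 8.1]
clock: 14.18
eef_pos: [574.7, 72.6, 288.3]
wrist_force: [0.7, 0.6, 5.6]
clock: 14.42
eef_pos: [573.9, 68.3, 287.8]
wrist_force: [0.6, 0.3, 2.9]
```

```bash
python3 -m creep '{"slide":[[0,0,3],[0,0,5],[0.2,-6,3],[0.2,-6,0],[0.2,-6,0],[0.2,-6,0],[0.2,-6,0],[0.2,-6,0]],"turn":[0,0,-0.1,-0.055,0,0,0,0],"claw":[0,0.3,0.6,0.6,0.6,0.6,0.6,0.6]}' 30; python3 -m creep '{"slide":[[0,-3,0],[0,0,0],[0,0,0]],"turn":[0,0,0],"claw":[0.6,0.6,0.6]}'
python3 - <<'E'
from h import *
im,d,cal,o=look("wrist",["handle","grip"],"pics/w1.png")
P=o.get("handle");
if P is not None:
    Q=P[abs(P[:,2]-53)<8]; print(rect(Q),np.median(Q,0)); F=P[P[:,2]<10]; print(rect(F),np.median(F,0)); print(rect(P))
print(manip.read_state()["joints"])
E
```

```text
clock: 15.42
eef_pos: [585.6, -289.5, 395.3]
eef_rot: [-3.14, -0.0, 1.246]
wrist_force: [1.0, 0.1, 0.1]
finger_gap: 56.5
finger_force: 0.0
clock: 15.8
eef_pos: [586.0, -316.8, 395.4]
eef_rot: [-3.141, -0.0, 1.246]
wrist_force: [0.4, 0.3, 0.4]
finger_gap: 56.6
finger_force: 0.0
wrist handle 0.6 [289. 191.] n 3007 min [ 550. -416.    0.] max [ 621. -254.   55.]
wrist grip 0.81 [288. 191.] n 2947 min [ 549. -416.    2.] max [ 621. -253.   55.]
(array([ 584.4, -334.6]), array([113. ,  13.6]), 71.86) [ 585.87199265 -329.81254141   53.09554488]
(array([ 585.4, -335.6]), array([176.1,  32.5]), 71.57) [ 596.35093734 -280.83121627    3.54876139]
(array([ 585.4, -335.6]), array([176.1,  32.5]), 71.57)
[-5.50018342e-01  5.71591878e-01  1.15648258e+00  5.70132812e-05
  1.41355347e+00 -2.26397522e-01]
```

View pics/w1.png

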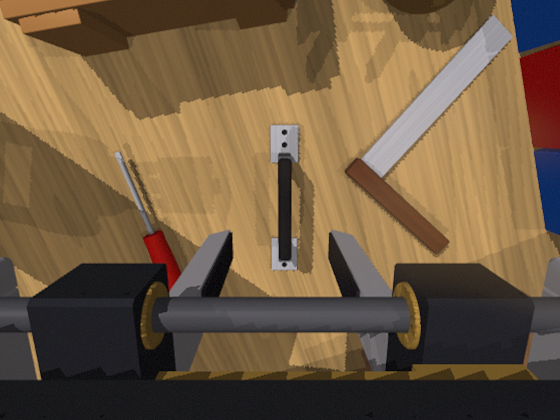

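```bash
python3 -m creep '{"slide":[[-0.06,-1.88,-2],[0,0,-5],[0,0,-5],[0,0,-4.74],[0,0,0],[0,0,0]],"turn":[0.005,0,0,0,0,0],"claw":[0.6,0.6,0.6,0.6,0.6,0.6]}'; python3 -m creep '{"slide":[[0,0,0],[0,0,0],[0,0,0],[0,0,0],[0,0,0],[0,0,0]],"turn":[0,0,0,0,0,0],"claw":[0,0,0,0,0,0]}' 35
```

```text
clock: 16.7
eef_pos: [585.5, -337.0, 230.1]
eef_rot: [3.14, 0.001, 1.251]
wrist_force: [0.4, -0.3, 0.4]
finger_gap: 56.0
finger_force: 0.0
clock: 17.45
eef_pos: [585.2, -336.4, 228.5]
eef_rot: [-3.141, -0.0, 1.251]
wrist_force: [-0.3, 1.1, 0.5]
finger_gap: 13.9
finger_force: 35.0
```

```bash
python3 -m creep '{"slide":[[0,0,2],[0,0,4],[0,0,5],[0,0,4],[-0.06,4.38,0],[-0.06,4.38,0],[-0.06,4.38,0],[-0.06,4.38,0]],"turn":[0,0,0,0,-0.142,-0.142,-0.142,-0.142],"claw":[0,0,0,0,0,0,0,0]}'; python3 -m creep '{"slide":[[-0.06,4.38,0],[-0.06,4.38,0],[-0.05,4.38,0],[-0.05,4.38,0],[-0.05,4.38,0],[-0.05,4.38,0],[0,0,0],[0,0,0]],"turn":[-0.142,-0.142,-0.142,-0.142,-0.142,-0.142,0,0],"claw":[0,0,0,0,0,0,0,0]}'
python3 - <<'E'
from h import *
for c in("scene","side"):
    im,d,cal,o=look(c,["handle"],f"pics/{c}2.png")
    if "handle" in o:
        P=o["handle"]; P=P[P[:,2]>130]; print(rect(P),np.percentile(P[:,2],[1,99]))
im,d,cal,o=look("wrist",["crate","handle"],"pics/w2.png")
Q=o["crate"];Q=Q[abs(Q[:,2]-90)<6];print(rect(Q))
E
```

```text
clock: 18.45
eef_pos: [582.4, -159.8, 379.7]
eef_rot: [3.141, -0.0, 0.678]
wrist_force: [-0.0, -0.7, -3.0]
finger_gap: 14.0
finger_force: 35.0
clock: 19.45
eef_pos: [579.5, 101.3, 379.2]
eef_rot: [3.142, -0.001, -0.168]
wrist_force: [0.7, -0.3, -3.3]
finger_gap: 13.4
finger_force: 35.0
scene handle none
side handle 0.69 [252. 180.] n 252 min [499.  73.  88.] max [664. 164. 206.]
(array([581.8, 100.5]), array([ 39.2, 172.3]), 81.66) [146.55689365 207.80887769]
wrist crate 0.59 [373. 157.] n 80249 min [ 479. -123.   88.] max [700. 204.  91.]
wrist handle 0.82 [282. 171.] n 8059 min [502.  73. 153.] max [667. 113. 205.]
(array([587.4,  41.3]), array([365.2, 204.7]), 80.26)
```

View pics/w2.png

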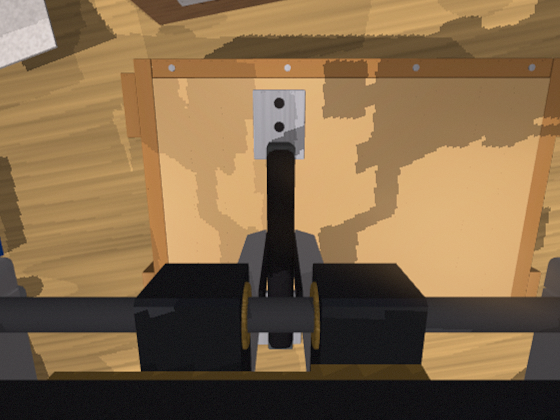

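```bash
python3 - <<'E'
from h import *
im,d,cal,o=look("wrist",["crate","handle"])
a=-0.1695;ex=np.array([np.cos(a),np.sin(a)]);ey=np.array([-ex[1],ex[0]])
c=np.array([579.6,101.5])
H=o["handle"];f=lambda P:np.stack([(P[:,:2]-c)@ex,(P[:,:2]-c)@ey,P[:,2]],1)
h=f(H);F=h[h[:,2]<h[:,2].min()+12];B=h[h[:,2]>199]
print("foot",np.percentile(F,[1,99],axis=0),"bar",np.percentile(B,[1,99],axis=0),rect(B),rect(F))
C=f(o["crate"]);C=C[abs(C[:,2]-90)<5];print("crate",np.percentile(C,[.1,99.9],axis=0))
s=manip.read_state();print(s["eef_pos"],s["eef_rot"])
E
```

```text
wrist crate 0.58 [373. 159.] n 80482 min [ 479. -123.   88.] max [700. 204.  91.]
wrist handle 0.68 [280. 172.] n 8117 min [502.  74. 152.] max [667. 114. 205.]
foot [[-203.74431832  -28.40183256   -1.03362139]
 [-196.57326904   14.82340637    0.93398427]] bar [[-51.19427646  -8.75340386 199.46810757]
 [ 58.15136689   4.86077804 205.32125145]] (array([ 2.2, -2. ]), array([ 14. , 113.8]), 89.96) (array([-201.2,   -7.1]), array([ 4.6, 43.8]), 6.94)
crate [[ -83.23686975 -236.49187397   86.10562392]
 [ 119.77896134  122.77904605   91.8001939 ]]
[579.62599806 101.37702406 378.48896089] [-3.14158459e+00  6.12051414e-05 -1.69384663e-01]
```

```bash
python3 -m creep '{"slide":[[0,0.01,-2],[0,0,-2],[0,0,-1],[0,0,-0.5],[0,0,0],[0,0,0]],"turn":[0,0,0,0,0,0],"claw":[0,0,0,0,0,0]}'; for i in 1 2 3; do python3 -m creep '{"slide":[[0,0,-0.12],[0,0,0],[0,0,0]],"turn":[0,0,0],"claw":[0,0,0]}' | egrep "eef_pos|wrist"; done
```

```text
clock: 20.7
eef_pos: [579.7, 101.7, 324.2]
eef_rot: [-3.141, -0.001, -0.169]
wrist_force: [-1.1, -0.1, -3.3]
finger_gap: 13.7
finger_force: 35.0
eef_pos: [579.6, 101.7, 322.4]
wrist_force: [1.0, 0.1, -2.5]
eef_pos: [579.6, 101.7, 321.1]
wrist_force: [-0.1, 0.2, -2.9]
eef_pos: [579.6, 101.7, 319.9]
wrist_force: [1.4, -0.3, -3.6]
```

```bash
for i in 1 2 3 4 5; do python3 -m creep '{"slide":[[0,0,-0.04],[0,0,0],[0,0,0]],"turn":[0,0,0],"claw":[0,0,0]}' | egrep "eef_pos|wrist"; done
```

```text
eef_pos: [579.6, 101.7, 319.5]
wrist_force: [0.3, 0.2, -3.7]
eef_pos: [579.6, 101.6, 319.1]
wrist_force: [-0.1, 0.1, -3.6]
eef_pos: [579.6, 101.7, 318.7]
wrist_force: [-1.1, -0.2, -3.7]
eef_pos: [579.6, 101.7, 318.3]
wrist_force: [-0.1, -0.1, -3.1]
eef_pos: [579.6, 101.7, 318.3]
wrist_force: [-2.9, 0.5, 3.0]
```

```bash
python3 -m creep '{"slide":[[0,0,0],[0,0,0],[0,0,0],[0,0,0],[0,0,0]],"turn":[0,0,0,0,0],"claw":[0.25,0.4,0.5,0.5,0.5]}'; python3 -m creep '{"slide":[[0,0,1],[0,0,3],[0,0,5],[0,0,5],[0,-4,0],[0,-2,0],[0,0,0],[0,0,0]],"turn":[0,0,0,0,0,0,0,0],"claw":[0.5,0.5,0.5,0.5,0.5,0.5,0.5,0.5]}'
python3 - <<'E'
from h import *
a=-0.1695;ex=np.array([np.cos(a),np.sin(a)]);ey=np.array([-ex[1],ex[0]])
c=np.array([579.6,101.5])
f=lambda P:np.stack([(P[:,:2]-c)@ex,(P[:,:2]-c)@ey,P[:,2]],1)
for cam in("wrist","scene","side"):
    im,d,cal,o=look(cam,["handle"],f"pics/{cam}3.png")
    if "handle" in o:
        h=f(o["handle"]);B=h[(h[:,2]>136)&(h[:,2]<150)];F=h[(h[:,2]>91.5)&(h[:,2]<98)&(abs(h[:,0])<100)]
        print("bar",rect(B),np.median(B[:,2]),"feet",rect(F),np.median(F[:,2]))
E
```

```text
clock: 24.32
eef_pos: [579.6, 101.7, 317.9]
eef_rot: [-3.142, -0.0, -0.169]
wrist_force: [-0.2, 0.8, 0.1]
finger_gap: 47.1
finger_force: 0.0
clock: 25.32
eef_pos: [579.7, 42.3, 457.5]
eef_rot: [-3.142, 0.001, -0.169]
wrist_force: [0.6, -0.3, 0.5]
finger_gap: 47.0
finger_force: 0.0
wrist handle 0.64 [219. 154.] n 2422 min [560.  74.  92.] max [666. 107. 144.]
bar (array([17.2, -0.8]), array([83.4, 14.5]), 0.26) 142.98626123292098 feet (array([ 3.2, -0.5]), array([ 32.1, 172.8]), 89.65) 93.52307836229178
scene handle 0.64 [302. 197.] n 315 min [499.  80.  89.] max [668. 148. 145.]
bar (array([6.5, 2.8]), array([111.9,  14. ]), 0.23) 142.87149526936173 feet (array([5.9, 9.4]), array([ 44.2, 177.4]), 88.7) 93.78394310995282
side handle 0.93 [268. 186.] n 357 min [500.  75.  86.] max [665. 129. 147.]
bar (array([ 2.3, -2.2]), array([113. ,  22.9]), 0.56) 141.79204561795473 feet (array([ 3.4, -3.3]), array([174.7,  36.9]), 0.61) 93.89393832505436
```

View pics/wrist3.png

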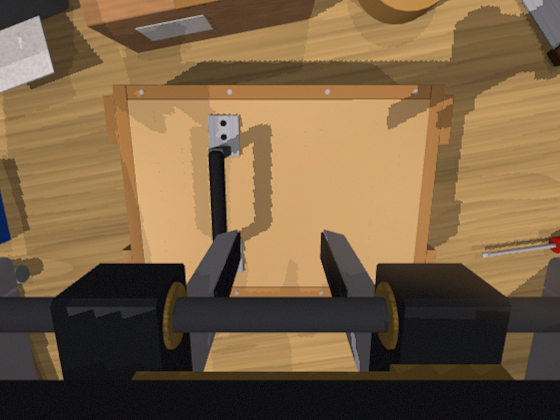

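The wrist view shows the handle upright on the lid, its feet at about (224,135) and (238,262). It is square to the walls, and the gripper is clear of it.

```bash
python3 -c "from cell import manip; print(manip.sign_off())"
```

```text
the job is handed in; nothing more can be done
None
```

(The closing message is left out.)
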